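# Set the card clamp to running clearance

## Task

Slide the white test card that lies in the bench clamp's guides fully home against the end stop, under the clamp's foot. Then turn the black thumbscrew clockwise until it seats, back it off a quarter turn, and finish still gripping the thumbscrew there, holding it so that a colleague can set the lock. Leave everything else on the bench where it stands.

Things in the scene. Friction and masses are not known exactly. Their poses are not given: they have to be found in the camera images.
- clamp: low grey card clamp fixed to the worktop: base plate 12 mm thick, x -85 to +65 mm, y -52 to +52. Origin on the worktop. The card lane runs along its x, open at -x (towards the robot), y = 0 in its middle, between two aluminium guides (inner faces 27.5 mm either side, 6 mm thick, x -75 to +50, tops at z 20). A grey bridge (x 12 to 38, y -49 to +49, z 35 to 47 mm) spans it and carries the thumbscrew.
- end_stop (a point): middle of the aluminium end stop's face that closes the lane, at x = +50 mm, y 0, z 17 mm in the clamp's frame; the stop is 8 mm thick, 67 mm wide, its top at z 22 mm. Same axes as the clamp
- card: white test card with coloured dots, 52 x 70 x 5 mm, loose, flat on the clamp's base plate (underside z 12 mm) between the guides, partly drawn out. Origin: centre of its underside. Its y axis (70 mm) lies along the lane, its x axis along the clamp's +y; its near edge is 35 mm nearer the lane's open end than its origin. Fully home its origin is at the clamp's x = +15 mm. A light push on the near edge slides it.
- thumb_head: black round thumbscrew head with fine flutes, 30 mm diameter, 26 mm high, turning about its vertical axis without rising. Origin: centre of its underside, at x = +25, y 0, z 51.5 mm in the clamp's frame. A white line on its top and side runs along its own -x. Below it lies a black dial plate, radius 24 mm, top at z 48.5 mm: red tick on the clamp's -x side, yellow tick on the -y side.
- clamp_screw (a joint): angle of the thumbscrew, rad: 0 = seated on its hard stop (white line at the red tick, rubber foot down at the card), growing counter-clockwise seen from above (opening; the foot under the bridge rises 2 mm per rad). Starts at 2.3 to 3.7, upper stop 4.2. Friction of 0.05 N m keeps it where it is left. A quarter turn back from the seat reads 1.57 (line at the yellow tick).
- bench_timer: flat white bench timer, 58x68x18 mm, loose, a bystander to leave alone; origin at the centre of its underside
- white_vial: white dropper vial with white cap, 23x23x57 mm, loose, a bystander to leave alone; origin at the centre of its underside
- amber_bottle: brown dropper bottle with black bulb, 33x34x102 mm, loose, a bystander to leave alone; origin at the centre of its underside
- purple_bottle: white bottle with purple cap, 34x34x70 mm, loose, a bystander to leave alone; origin at the centre of its underside
- pink_vial: white dropper vial with pink cap, 23x23x57 mm, loose, a bystander to leave alone; origin at the centre of its underside
- spare_card: a second white test card lying on the bare worktop, 52x70x5 mm, loose, a bystander to leave alone; origin at the centre of its underside
Things that resemble listed ones, but are neither listed nor needed, are in the scene too. What is shaped like the clamp but orange is not meant.

How it is judged:
On the way, in this order (a step that is already met when the one before it is completed fails the run):
1. the card is fully home against the end stop (x of card in the frame of clamp above 0.0125 m and z of card in the frame of clamp between 0.009 and 0.0165 m and value of joint clamp_screw above 1.5 rad), for 0.2 s.
2. the thumbscrew is turned until it seats, the card still home (x of card in the frame of clamp above 0.0125 m and z of card in the frame of clamp between 0.009 and 0.0165 m and value of joint clamp_screw below 0.06 rad), for 0.1 s.
At the end, for the whole second after the job is handed in: The card is within 2.5 mm of the end stop and flat; the thumbscrew, having been seated, stands a quarter turn (1.57 rad, give or take 0.3) back from its seat, at rest and gripped by the fingers (more than 2 N); the bystanders stand within 20 mm of their places, upright (x of card in the frame of clamp above 0.0125 m and z of card in the frame of clamp between 0.009 and 0.0165 m and value of joint clamp_screw between 1.27 and 1.87 rad and velocity of joint clamp_screw between -0.05 and 0.05 rad/s and contact force between the fingers and thumb_head above 2 N and distance of each of bench_timer, white_vial, amber_bottle, purple_bottle, pink_vial, spare_card from where it was at the start of the episode below 0.02 m and angle between each of bench_timer, white_vial, amber_bottle, purple_bottle, pink_vial, spare_card's own z axis and vertical below 0.2 rad); the arm keeps its last pose, push and grip.
It fails at once if a bystander is pushed away or knocked over (distance of any of bench_timer, white_vial, amber_bottle, purple_bottle, pink_vial, spare_card from where it was at the start of the episode above 0.03 m).
It fails at once if the card is pulled out of its guides (z of card in the frame of clamp above 0.025 m or x of card in the frame of clamp below -0.045 m).
It also fails if it takes over 72 s, if anything falls off the work surface, if the arm or the gripper's body presses on something with over 40 N, if the wrist force passes 120 N, or if a joint passes its speed limit or range.

## Robot

A 6-joint arm with a two-finger parallel gripper is mounted at the origin on a cart in front of the work surface, level with it; the furniture and walls round the work are solid. World frame = base frame: x ahead of the robot, y to its left, z up, the work surface at z = 0. Lengths are in m, angles in rad, forces in N, time in s.
With the tool pointing down it reaches from about 0.375 to 0.975 m from the base axis. Payload 3.8 kg.
Tool frame: the origin (TCP) lies on the centre line of the jaws, within the pads' length; the fingertips stand 17 mm ahead of it and the grasp point (between the pads) lies 2 mm behind it (bot.tip_extent is the distance from the TCP to the fingertips, in m); z points along the fingers, y is the line along which they close (so a half turn about z gives the same grasp; the last joint's range is limited). The gripper opens to 85 mm and grips with 20 to 120 N. Pads are 22 mm wide; open, the fingers measure 114 mm over their backs; the gripper's body (76 mm by 85 mm) begins 54 mm behind the grasp point. The pads swing forward as they close: fully open they stand 13 mm farther back than shut.
Start: joints at [-1.151, 0.264, 1.604, -0, 1.274, -0.037], TCP at [0.298, -0.606, 0.248] pointing down, gripper open.
Joint ranges: [-2.63, 2.63], [-0.94, 2.18], [0.31, 2.57], [-1.31, 4.45], [0, 2.66], [-2.55, 2.55]. Speed limits (rad/s): [2.57, 2.57, 3.14, 3.14, 3.14, 3.14].

## Interface

Orientations are given as a rotation vector (axis times angle).
In Python, from workcell import readout, read_camera, finish_job, bot gives the robot as it stands.
- The arm moves only by the tool jog_arm, never from a script. Its argument "deltas" is one flat list of numbers, 7 for each row, row after row: the shift along the tool's x, y, z in m, then the turn, a rotation vector about the tool's x, y, z in degrees, then the gripper command: -1 is shut, 1 is fully open, values between are in proportion. A call has 1 to 8 rows; each row is the pose to reach, as a shift and turn from the pose commanded when the call began, along the tool's axes at that moment; what a row does not reach only later rows make up. A row lasts 1/10 s, in which the tool goes at most 50 mm and 8.59 degrees, less where a joint would pass 70% of its speed; a pose out of reach is approached as far as the arm can. A call with a gripper value outside its range is refused whole. The fingers move at their own pace and stop on an object; "squeeze" is the grip in N (left out, the last holds). Time passes only in rows, so rows that repeat a pose let the fingers close. It gives the time, the measured TCP pose, the force, the opening and the grip force at its end, in the units of the state.
- readout.read_state(): the state, without advancing time (a new reading comes with each control period).
- read_camera(name): name is "side" or "top"; returns a dict with "color" (384x512x3 uint8, blue, green, red), "fx", "fy", "cx", "cy" (pixels), "origin" and "attitude" of the camera in the world. Camera axes: x right, y down, z forward; pixel columns grow to the right and rows downward; lengths in m; the calibration is good to about 2 mm. A picture is of the moment at which its call begins. There is no depth.
- finish_job(): hands the job in; it is judged then, once.
The state is a dict: "time": time; "q": joint angles; "joint_vel": joint speeds; "joint_torque": joint torques, N m; "tool_pos": TCP position; "tcp_rot": TCP orientation; "wrist_force": force on the tool from outside, world axes, zero at the start; "torque": the same for the moment, N m; "width": opening from 0.0 (shut) to 1.0 (fully open); "grip_force": force on a finger pad.
Only numpy, scipy, OpenCV 4.12 (cv2) and the standard library are available. Lean on these libraries where they do the work, as an engineer would, in place of code of your own. Each camera call takes 0.05 s, during which the arm holds its last target. There are 200 camera calls.

## Working session

There is one attempt and no reset: what is moved stays moved. The work goes in short steps, Python scripts to look and compute and a tool call to move; the robot and the scene stay as the last step left them, time stands still between calls to the robot, and variables do not carry over. Pictures are saved under pics/ and viewed, at most 10 in all, crops included, and the job is handed in when it is done.

Besides the shell and the picture viewer there is one more tool, called after "Emit:" as name(argument=value, ...) on one line, values as JSON. jog_arm: Moves the arm, as the interface text tells. Its arguments: {"type":"object","properties":{"deltas":{"type":"array"},"squeeze":{"type":"number"}},"required":["deltas"]}

```bash
ls; mkdir -p pics
python3 - <<'E'
from workcell import readout, read_camera, bot
import cv2
print(readout.read_state())
for n in("side","top"):
    c=read_camera(n); cv2.imwrite(f"pics/{n}0.png",c["color"])
    print(n,{k:c[k] for k in c if k!="color"})
E
```

```text
pics
{'time': 0.0, 'q': array([-1.15090606e+00,  2.64771210e-01,  1.60540948e+00, -4.33336332e-05,
        1.27371098e+00, -3.69123202e-02]), 'joint_vel': array([-0.00028622,  0.00113282, -0.00059619, -0.00150644,  0.0020712 ,
       -0.00011975]), 'joint_torque': array([ 3.86465599e-04, -5.15112376e+01, -3.67314005e+01,  3.48389358e-05,
        1.30702194e-02,  1.86037170e-06]), 'tool_pos': array([ 0.29741648, -0.60514781,  0.24693067]), 'tcp_rot': array([-3.05780898e+00, -7.10831576e-01,  7.50640264e-04]), 'wrist_force': array([ 0.0229831 ,  0.23251294, -0.30824287]), 'torque': array([-0.02206875, -0.06627282, -0.00223916]), 'grip_force': 0.0, 'width': 1.0012771473731987}
side {'fx': 412.5256962169783, 'fy': 412.5256962169783, 'cx': 255.3807206407696, 'cy': 194.6742880360943, 'origin': array([0.50680425, 0.39000246, 0.59541202]), 'attitude': array([-0.05934999, -2.75646211,  1.48166357])}
top {'fx': 414.03026519832144, 'fy': 414.03026519832144, 'cx': 252.50864156224716, 'cy': 192.2823470098155, 'origin': array([ 0.41036981, -0.42514554,  1.07640932]), 'attitude': array([-2.19494392,  2.18516518, -0.09873963])}
```

View pics/top0.png

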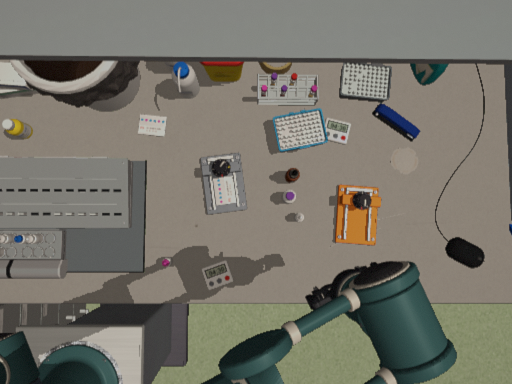

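View pics/side0.png

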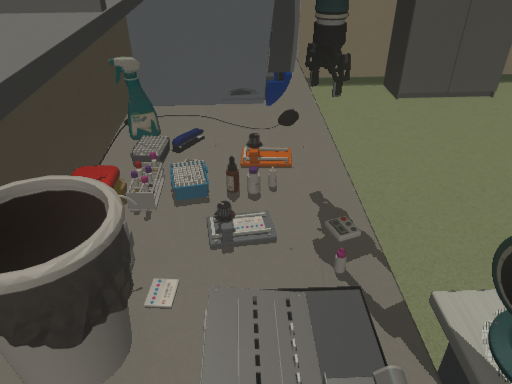

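The top view shows the grey clamp at about (223,184), its black head at (221,167) and the card at about (227,188). The orange decoy is at (358,215). In the side view the clamp is at about (240,228) and the head at (225,212). I'll enlarge both crops next.

```bash
python3 - <<'E'
import cv2,numpy as np
t=cv2.imread("pics/top0.png");s=cv2.imread("pics/side0.png")
a=cv2.resize(t[145:220,190:260],None,fx=8,fy=8,interpolation=cv2.INTER_CUBIC)
b=cv2.resize(s[190:250,200:285],None,fx=9,fy=9,interpolation=cv2.INTER_CUBIC)
cv2.imwrite("pics/ct.png",a);cv2.imwrite("pics/cs.png",b)
E
cat > h.py <<'E'
import numpy as np,cv2
from scipy.spatial.transform import Rotation as R
from workcell import readout, read_camera
C={'side':dict(f=412.5257,c=(255.38,194.674),o=np.array([0.50680425,0.39000246,0.59541202]),R=R.from_rotvec([-0.05934999,-2.75646211,1.48166357])),
'top':dict(f=414.03027,c=(252.5086,192.2823),o=np.array([0.41036981,-0.42514554,1.07640932]),R=R.from_rotvec([-2.19494392,2.18516518,-0.09873963]))}
def at(n,u,v,z):
    c=C[n];d=c['R'].apply([(u-c['c'][0])/c['f'],(v-c['c'][1])/c['f'],1]);return c['o']+d*(z-c['o'][2])/d[2]
def proj(n,p):
    c=C[n];q=c['R'].inv().apply(np.asarray(p)-c['o']);return q[...,:2]/q[...,2:]*c['f']+c['c']
E
```

```text
(no output)
```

View pics/ct.png

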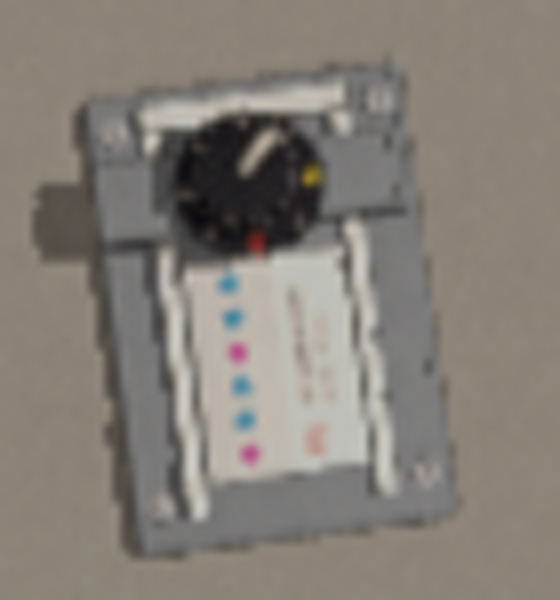

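View pics/cs.png

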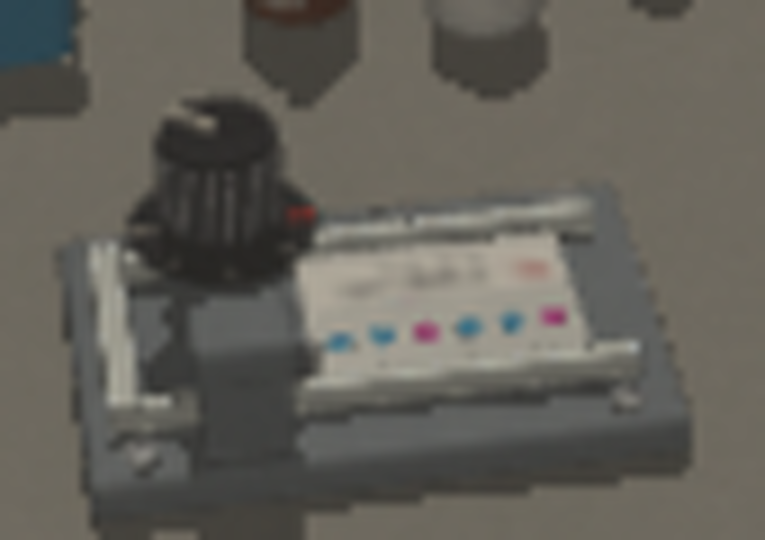

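The top crop shows the base-plate corners at about (85,103), (397,68), (455,515) and (140,555). The card's near edge runs from (213,480) to (368,462), and the white line goes from (243,172) to (277,133). The side crop shows the corners at about (605,185), (688,435), (95,495) and (62,245). I'll fit the pose from both views.

```bash
cat >> h.py <<'E'
def clampT(p): 
    r=R.from_euler('z',p[2]); return lambda q: r.apply(np.atleast_2d(q))+[p[0],p[1],0]
E
python3 - <<'E'
from h import *
from scipy.optimize import least_squares
ct=lambda u,v:(u/8+190-.5,v/8+145-.5); cs=lambda u,v:(u/9+200-.5,v/9+190-.5)
P=np.array([[.065,.052,.012],[.065,-.052,.012],[-.085,-.052,.012],[-.085,.052,.012]])
tp=np.array([ct(85,103),ct(397,68),ct(455,515),ct(140,555)])
sp=np.array([cs(95,495),cs(62,245),cs(605,185),cs(688,435)])
hp=np.array([[.025,0,.0775]]);
def res(p,w=(1,1)):
    T=clampT(p); return np.r_[w[0]*(proj('top',T(P))-tp).ravel(),w[1]*(proj('side',T(P))-sp).ravel()]
x0=[*at('top',222,184,.012)[:2],0]
for w in((1,0),(0,1),(1,1)):
    s=least_squares(res,x0,args=(w,));print(s.x,np.round(s.fun,2))
p=s.x;T=clampT(p);inv=lambda q:R.from_euler('z',-p[2]).apply(np.asarray(q)-[p[0],p[1],0])
for q in((213,480),(368,462)): print('card near',inv(at('top',*ct(*q),.017)))
for q in((558,235),(588,350)): print('card near side',inv(at('side',*cs(*q),.017)))
a,b=[inv(at('top',*ct(*q),.0775)) for q in((243,172),(277,133))];print(a,b,'theta',(np.degrees(np.arctan2(*(b-a)[1::-1]))-180)%360)
a,b=[inv(at('side',*cs(*q),.0775)) for q in((212,125),(172,108))];print(a,b,'theta',(np.degrees(np.arctan2(*(b-a)[1::-1]))-180)%360)
print('head world',T([.025,0,.0775]))
for n,u,v,z in(('amber',292,175,.1),('purple',290,197,.07),('wv',300,217,.057),('pink',166,263,.057),('timer',217,275,.018)):print(n,at('top',u,v,z))
E
```

```text
[ 0.52398307 -0.36362315  0.13086079] [-0.43 -0.35  0.43 -0.9   0.44  0.55 -0.44  0.67  0.   -0.    0.   -0.
  0.   -0.    0.   -0.  ]
[ 0.5273729  -0.35930851  0.13094134] [-0.   -0.   -0.   -0.   -0.   -0.   -0.   -0.   -1.01  0.39 -0.7   0.01
  0.96  0.06  0.81 -0.81]
[ 0.52590677 -0.36218456  0.13104901] [-0.98 -1.08 -0.12 -1.64 -0.11 -0.2  -0.98 -0.08 -0.26 -0.5  -0.01 -0.72
  1.48 -0.64  1.36 -1.66]
card near [-0.06486719  0.02312332  0.017     ]
card near [-0.0653937  -0.02671667  0.017     ]
card near side [-0.06314664 -0.02330788  0.017     ]
card near side [-0.06174427  0.02586457  0.017     ]
[ 0.02355761 -0.00117363  0.0775    ] [ 0.03412505 -0.0128582   0.0775    ] theta 132.125941503741
[ 0.02699584 -0.00248704  0.0775    ] [ 0.03595085 -0.0116217   0.0775    ] theta 134.4309940491658
head world [[ 0.55069241 -0.3589177   0.0775    ]]
amber [ 0.52576049 -0.533136    0.1       ]
purple [ 0.4752924  -0.53139083  0.07      ]
wv [ 0.42690048 -0.55728076  0.057     ]
pink [ 0.31392961 -0.23047205  0.057     ]
timer [ 0.28059007 -0.35188325  0.018     ]
```

```bash
cat >> h.py <<'E'
CP=np.array([0.5259,-0.3622,0.131])
def go(x,y,z,yaw):
    """delta to clamp-frame TCP target (m), yaw of tool x vs clamp x (deg), tool down"""
    s=readout.read_state(); T=R.from_rotvec(s['tcp_rot'])
    w=clampT(CP)([x,y,z])[0]
    G=R.from_euler('z',np.degrees(CP[2])+yaw,degrees=True)*R.from_euler('x',180,degrees=True)
    print('world',w.round(4),'d_mm',(T.inv().apply(w-s['tool_pos'])*1e3).round(1),'rot',np.degrees((T.inv()*G).as_rotvec()).round(1))
def where():
    s=readout.read_state(); q=R.from_euler('z',-CP[2]).apply(s['tool_pos']-[CP[0],CP[1],0]); print('clamp mm',(q*1e3).round(1),'q6',s['q'][5],'F',s['wrist_force'].round(1),'w',s['width'],'t',s['time'])
E
python3 - <<'E'
from h import *
from workcell import bot
print([a for a in dir(bot) if a[0]!='_'],bot.tip_extent)
go(-.105,0,.12,0)
E
```

```text
['MotionError', 'tip_extent'] 0.017
world [ 0.4218 -0.3759  0.12  ] d_mm [ 212.7 -150.7  127.4] rot [-0.1  0.  18.7]
```

Emit:
jog_arm(deltas=[0.04,-0.03,0,0,0,6,-1,0.08,-0.06,0,0,0,12,-1,0.12,-0.09,0.02,0,0,18.7,-1,0.16,-0.12,0.05,0,0,18.7,-1,0.2127,-0.1507,0.09,0,0,18.7,-1,0.2127,-0.1507,0.127,0,0,18.7,-1,0.2127,-0.1507,0.127,0,0,18.7,-1,0.2127,-0.1507,0.127,0,0,18.7,-1], squeeze=25)

```text
time: 0.9
tool_pos: [0.4207, -0.3744, 0.1184]
tcp_rot: [-3.13, -0.208, 0.007]
wrist_force: [0.8, 0.3, 0.5]
width: -0.002
grip_force: 0.0
```

Run:
```python
from h import *
where(); go(-.105,0,.0315,0)
```

```text
clamp mm [-105.9    1.7  118.4] q6 0.667271023517542 F [0.8 0.3 0.5] w -0.002186633252825304 t 0.9
world [ 0.4218 -0.3759  0.0315] d_mm [ 1.3  2.1 86.8] rot [-0.3  0.2  0.1]
```

Emit:
jog_arm(deltas=[0.001,0.002,0.04,0,0,0,-1,0.001,0.002,0.07,0,0,0,-1,0.001,0.002,0.087,0,0,0,-1,0.001,0.002,0.087,0,0,0,-1,0.001,0.002,0.087,0,0,0,-1])

```text
time: 1.4
tool_pos: [0.424, -0.3807, 0.036]
tcp_rot: [3.133, 0.203, 0.002]
wrist_force: [0.3, 0.5, 0.6]
width: 0.004
grip_force: 0.0
```

Run:
```python
from h import *
import cv2
where()
t=read_camera('side')['color'];a=cv2.resize(t[170:270,190:310],None,fx=6,fy=6,interpolation=cv2.INTER_CUBIC);cv2.imwrite('pics/s1.png',a)
```

```text
clamp mm [-103.5   -5.1   36. ] q6 0.6665885749681889 F [0.3 0.5 0.6] w 0.003921708932686793 t 1.4
```

View pics/s1.png

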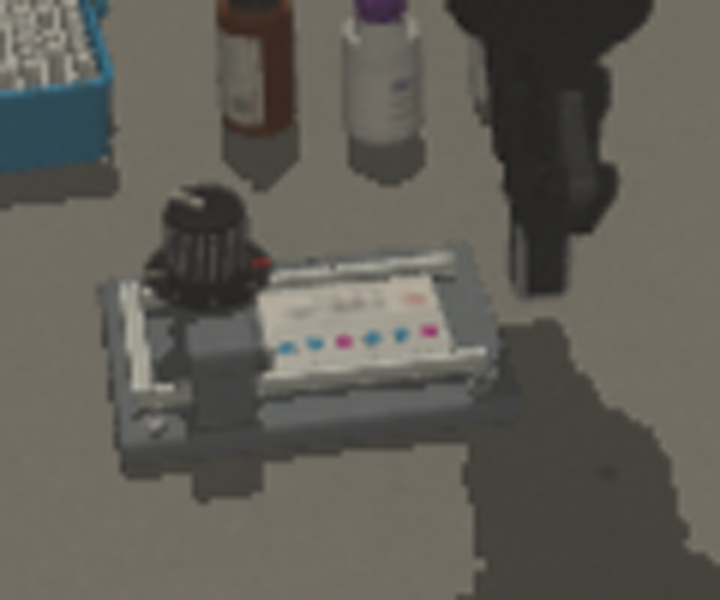

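The side view shows the shut fingers beyond the lane's open end with their tips at crop (540,293), and the clamp undisturbed. I'll let it settle and read again.

Emit:
jog_arm(deltas=[0,0,0,0,0,0,-1,0,0,0,0,0,0,-1,0,0,0,0,0,0,-1])

```text
time: 1.75
tool_pos: [0.4239, -0.3791, 0.0354]
tcp_rot: [3.133, 0.205, 0.002]
wrist_force: [0.3, -0.6, 0.2]
width: -0.001
grip_force: 0.0
```

Run:
```python
from h import *
where(); go(-.105,0,.0315,0)
s=readout.read_state();T=R.from_rotvec(s['tcp_rot'])
for dx in(-.011,.011):print((proj('side',s['tool_pos']+T.apply([dx,0,.017]))-[189.5,169.5])*6)
```

```text
clamp mm [-103.3   -3.5   35.4] q6 0.666893268470873 F [ 0.3 -0.6  0.2] w -0.0005751354218088789 t 1.75
world [ 0.4218 -0.3759  0.0315] d_mm [-1.7 -3.5  3.9] rot [ 0.1 -0.1 -0. ]
[570.50101726 289.50891531]
[515.16026073 295.52372409]
```

The projected fingertips land on the seen ones, so the calibration holds. Now I lower and push.

Emit:
jog_arm(deltas=[0,-0.0035,0.004,0,0,0,-1,0,-0.0035,0.004,0,0,0,-1,0,-0.0035,0.004,0,0,0,-1,0.01,-0.0035,0.004,0,0,0,-1,0.02,-0.0035,0.004,0,0,0,-1,0.02,-0.0035,0.004,0,0,0,-1,0.02,-0.0035,0.004,0,0,0,-1])

```text
time: 2.45
tool_pos: [0.4434, -0.3724, 0.0303]
tcp_rot: [3.135, 0.206, 0.0]
wrist_force: [-0.7, 0.3, 0.8]
width: 0.003
grip_force: 0.0
```

Run:
```python
from h import *
where(); go(-.04,0,.0315,0)
```

```text
clamp mm [-83.1   0.6  30.3] q6 0.6979093804188778 F [-0.7  0.3  0.8] w 0.0031138909842044257 t 2.45
world [ 0.4862 -0.3674  0.0315] d_mm [43.1  0.7 -1.2] rot [ 0. -0.  0.]
```

Emit:
jog_arm(deltas=[0.006,0,-0.0007,0,0,0,-1,0.012,0,-0.0007,0,0,0,-1,0.018,0,-0.0007,0,0,0,-1,0.024,0,-0.0007,0,0,0,-1,0.03,0,-0.0007,0,0,0,-1,0.036,0,-0.0007,0,0,0,-1,0.042,0,-0.0007,0,0,0,-1,0.042,0,-0.0007,0,0,0,-1])

```text
time: 3.25
tool_pos: [0.4855, -0.3671, 0.0311]
tcp_rot: [3.134, 0.206, 0.001]
wrist_force: [-0.3, 0.1, 0.5]
width: -0.001
grip_force: 0.0
```

Run:
```python
from h import *
where(); go(-.031,0,.0315,0)
```

```text
clamp mm [-40.7   0.4  31.1] q6 0.7512299051263783 F [-0.3  0.1  0.5] w -0.0007695554980302085 t 3.25
world [ 0.4952 -0.3662  0.0315] d_mm [ 9.7  0.4 -0.3] rot [ 0. -0. -0.]
```

Emit:
jog_arm(deltas=[0.003,0,0,0,0,0,-1,0.005,0,0,0,0,0,-1,0.007,0,0,0,0,0,-1,0.0085,0,0,0,0,0,-1,0.0085,0,0,0,0,0,-1])

```text
time: 3.75
tool_pos: [0.4931, -0.366, 0.031]
tcp_rot: [3.135, 0.205, 0.0]
wrist_force: [-0.3, 1.1, 0.7]
width: -0.001
grip_force: 0.0
```

Emit:
jog_arm(deltas=[0.001,0,0,0,0,0,-1,0.002,0,0,0,0,0,-1,0.002,0,0,0,0,0,-1])

```text
time: 4.05
tool_pos: [0.4949, -0.3657, 0.031]
tcp_rot: [3.135, 0.205, -0.0]
wrist_force: [-0.4, -0.4, -0.0]
width: -0.001
grip_force: 0.1
```

Run:
```python
from h import *
where();
```

```text
clamp mm [-31.2   0.6  31. ] q6 0.763511924200282 F [-0.4 -0.4 -0. ] w -0.0007278998456284631 t 4.05
```

Emit:
jog_arm(deltas=[0.001,0,0,0,0,0,-1,0.002,0,0,0,0,0,-1,0.002,0,0,0,0,0,-1])

```text
time: 4.35
tool_pos: [0.4954, -0.3656, 0.0308]
tcp_rot: [-3.134, -0.205, 0.005]
wrist_force: [-5.2, -1.4, 2.9]
width: -0.0
grip_force: 2.8
```

Emit:
jog_arm(deltas=[0.001,0,0,0,0,0,-1,0.001,0,0,0,0,0,-1])

```text
time: 4.55
tool_pos: [0.4956, -0.3655, 0.0308]
tcp_rot: [-3.134, -0.206, 0.007]
wrist_force: [-8.4, -2.2, 4.6]
width: -0.001
grip_force: 4.2
```

Run:
```python
from h import *
import cv2
where(); 
t=read_camera('side')['color'];a=cv2.resize(t[185:255,195:290],None,fx=8,fy=8,interpolation=cv2.INTER_CUBIC);cv2.imwrite('pics/s2.png',a)
```

```text
clamp mm [-30.5   0.7  30.8] q6 0.7671226665784802 F [-8.4 -2.2  4.6] w -0.0009271108924258184 t 4.55
```

View pics/s2.png

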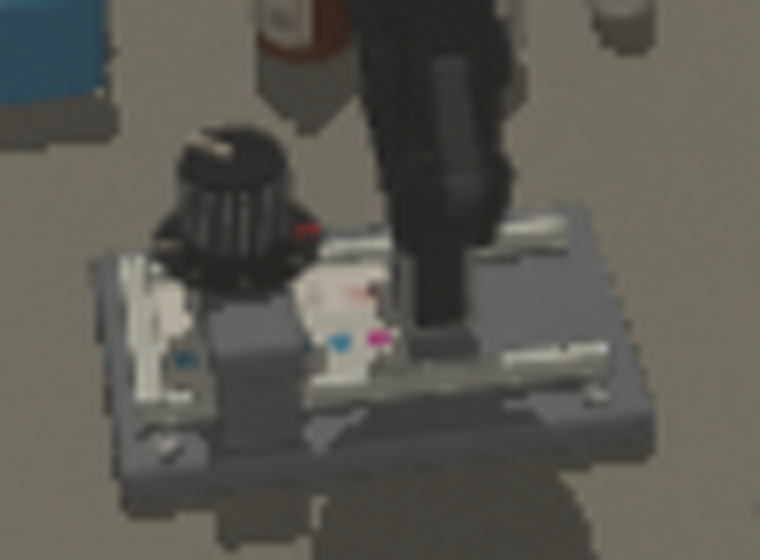

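The card's front part shows past the bridge at the end stop. The fingers press its near edge with about 9 N, at a TCP x of -30.5 mm where -31 was expected, so the card is home. The head sits at about (232,150), its line unchanged. Next I retract, lift, turn and open.

Emit:
jog_arm(deltas=[-0.01,0,0,0,0,0,-1,-0.02,0,-0.01,0,0,0,-1,-0.02,0,-0.06,0,0,-8,0,-0.01,0,-0.1,0,0,-16,1,0.01,0,-0.11,0,0,-24,1,0.03,0,-0.11,0,0,-32,1,0.045,0,-0.11,0,0,-40,1,0.055,0,-0.11,0,0,-48,1])

```text
time: 5.4
tool_pos: [0.5534, -0.3581, 0.1424]
tcp_rot: [2.775, 1.47, 0.003]
wrist_force: [-0.8, 0.5, 0.1]
width: 0.993
grip_force: 0.0
```

Run:
```python
from h import *
where(); go(.0255,0,.140,123)
```

```text
clamp mm [ 27.8   0.5 142.4] q6 -0.016184551217026832 F [-0.8  0.5  0.1] w 0.9928476389939912 t 5.4
world [ 0.5512 -0.3589  0.14  ] d_mm [-1.9 -1.4  2.4] rot [  0.1   0.1 -74.7]
```

Emit:
jog_arm(deltas=[-0.002,-0.001,0,0,0,-8,1,-0.002,-0.001,0,0,0,-16,1,-0.002,-0.001,0,0,0,-24,1,-0.002,-0.001,0,0,0,-32,1,-0.002,-0.001,0,0,0,-40,1,-0.002,-0.001,0,0,0,-48,1,-0.002,-0.001,0,0,0,-56,1,-0.002,-0.001,0,0,0,-64,1])

```text
time: 6.2
tool_pos: [0.5502, -0.3593, 0.1418]
tcp_rot: [1.575, 2.717, 0.001]
wrist_force: [0.3, 0.4, 1.1]
width: 1.003
grip_force: 0.0
```

Emit:
jog_arm(deltas=[0,0,0,0,0,-8,1,0,0,0,0,0,-11,1,0,0,0,0,0,-11,1,0,0,0,0,0,-11,1])

```text
time: 6.6
tool_pos: [0.5503, -0.3593, 0.1416]
tcp_rot: [1.318, 2.851, 0.0]
wrist_force: [0.0, 0.3, 0.3]
width: 0.999
grip_force: 0.0
```

Run:
```python
from h import *
where(); go(.0255,0,.073,123)
```

```text
clamp mm [ 24.5  -0.3 141.6] q6 -1.3213395194958153 F [0.  0.3 0.3] w 0.9992704657287148 t 6.6
world [ 0.5512 -0.3589  0.073 ] d_mm [-0.3  0.9 68.6] rot [ 0.   0.  -0.1]
```

Emit:
jog_arm(deltas=[0,0.001,0.03,0,0,0,1,0,0.001,0.055,0,0,0,1,0,0.001,0.069,0,0,0,1,0,0.001,0.069,0,0,0,1,0,0.001,0.069,0,0,0,1])

```text
time: 7.1
tool_pos: [0.5513, -0.3587, 0.0724]
tcp_rot: [1.316, 2.852, 0.0]
wrist_force: [1.0, -0.2, 0.8]
width: 1.002
grip_force: 0.0
```

Emit:
jog_arm(deltas=[0,0,0,0,0,0,0,0,0,0,0,0,0,-0.4,0,0,0,0,0,0,-1,0,0,0,0,0,0,-1,0,0,0,0,0,0,-1,0,0,0,0,0,0,-1], squeeze=25)

```text
time: 7.7
tool_pos: [0.5506, -0.3598, 0.0732]
tcp_rot: [1.315, 2.853, -0.003]
wrist_force: [-4.5, -2.7, 5.3]
width: 0.34
grip_force: 25.7
```

Run:
```python
from h import *
where()
import cv2
t=read_camera('side')['color'];a=cv2.resize(t[165:255,195:290],None,fx=6,fy=6,interpolation=cv2.INTER_CUBIC);cv2.imwrite('pics/s3.png',a)
```

```text
clamp mm [24.8 -0.8 73.2] q6 -1.3210643895899248 F [-4.5 -2.7  5.3] w 0.339650155141267 t 7.7
```

View pics/s3.png

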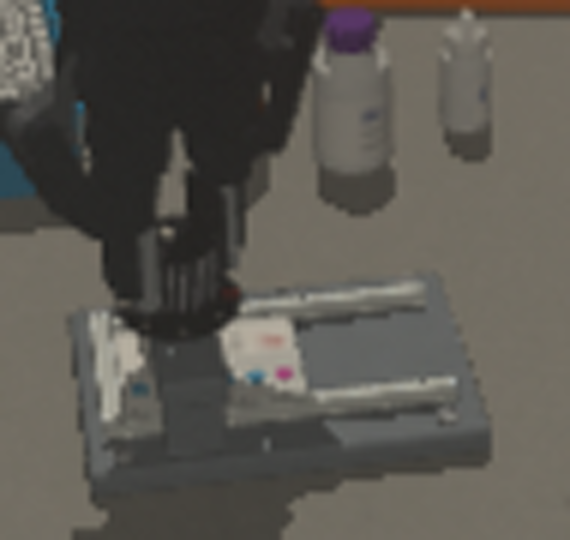

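The fingers hold the head, at an opening of 29 mm, and the card still lies at the end stop. I'll turn clockwise, which is + about tool z, with a 1 mm centring correction.

Emit:
jog_arm(deltas=[0,-0.001,0,0,0,6,-1,0,-0.001,0,0,0,12,-1,0,-0.001,0,0,0,18,-1,0,-0.001,0,0,0,24,-1,0,-0.001,0,0,0,30,-1,0,-0.001,0,0,0,36,-1,0,-0.001,0,0,0,42,-1,0,-0.001,0,0,0,48,-1])

```text
time: 8.55
tool_pos: [0.5505, -0.3598, 0.0732]
tcp_rot: [2.366, 2.065, -0.0]
wrist_force: [-1.8, -0.6, 5.7]
width: 0.339
grip_force: 25.7
```

Run:
```python
from h import *
where(); print(readout.read_state()['torque'],readout.read_state()['grip_force'])
```

```text
clamp mm [24.7 -0.8 73.2] q6 -0.48056029874556894 F [-1.8 -0.6  5.7] w 0.33882436117838577 t 8.55
[-0.10321995  0.43220826  0.08629434] 25.680395364761353
```

Emit:
jog_arm(deltas=[0,0,0,0,0,7,-1,0,0,0,0,0,14,-1,0,0,0,0,0,21,-1,0,0,0,0,0,28,-1,0,0,0,0,0,35,-1,0,0,0,0,0,42,-1,0,0,0,0,0,49,-1,0,0,0,0,0,56,-1])

```text
time: 9.35
tool_pos: [0.5505, -0.3598, 0.0732]
tcp_rot: [3.059, 0.712, 0.001]
wrist_force: [-2.2, -1.6, 6.1]
width: 0.338
grip_force: 25.7
```

Emit:
jog_arm(deltas=[0,0,0,0,0,6,-1,0,0,0,0,0,12,-1,0,0,0,0,0,16,-1,0,0,0,0,0,20,-1,0,0,0,0,0,20,-1])

```text
time: 9.85
tool_pos: [0.5506, -0.3598, 0.0732]
tcp_rot: [3.136, 0.176, 0.001]
wrist_force: [-2.6, -0.3, 5.8]
width: 0.339
grip_force: 25.7
```

Run:
```python
from h import *
where(); print(readout.read_state()['torque'],readout.read_state()['grip_force'])
```

```text
clamp mm [24.8 -0.8 73.2] q6 0.8423088887831002 F [-2.6 -0.3  5.8] w 0.33877584573161273 t 9.85
[-0.02830815  0.49935643 -0.05703621] 25.738052129745483
```

Emit:
jog_arm(deltas=[0,0,0,0,0,2,-1,0,0,0,0,0,5,-1,0,0,0,0,0,8,-1,0,0,0,0,0,8,-1])

```text
time: 10.25
tool_pos: [0.5506, -0.3598, 0.0732]
tcp_rot: [3.14, -0.042, 0.001]
wrist_force: [-2.3, -1.1, 6.3]
width: 0.34
grip_force: 25.7
```

Run:
```python
from h import *
where(); s=readout.read_state();print(s['torque'],s['joint_torque'][5],np.degrees(R.from_rotvec(s['tcp_rot']).as_euler('zyx'))[0])
```

```text
clamp mm [24.8 -0.9 73.2] q6 0.9813693919263801 F [-2.3 -1.1  6.3] w 0.34026628341285253 t 10.25
[-0.05001522  0.42467751 -0.02238478] 0.24231229908764362 1.5330324975971164
```

Emit:
jog_arm(deltas=[0,0,0,0,0,2,-1,0,0,0,0,0,4,-1,0,0,0,0,0,6,-1,0,0,0,0,0,6,-1])

```text
time: 10.65
tool_pos: [0.5506, -0.3598, 0.0732]
tcp_rot: [3.134, -0.203, 0.001]
wrist_force: [-3.2, -0.2, 5.6]
width: 0.338
grip_force: 25.7
```

Run:
```python
from h import *
where(); s=readout.read_state();print(s['torque'],s['joint_torque'][5],np.degrees(R.from_rotvec(s['tcp_rot']).as_euler('zyx'))[0])
```

```text
clamp mm [24.8 -0.8 73.2] q6 1.0846628954022512 F [-3.2 -0.2  5.6] w 0.3380405430944404 t 10.65
[0.00476521 0.44400809 0.47069405] 0.6703170016407967 7.424931229211358
```

Torque has risen to 0.47 N m at 138° turned, which looks like the seat. I'll turn slightly more to confirm.

Emit:
jog_arm(deltas=[0,0,0,0,0,2,-1,0,0,0,0,0,4,-1,0,0,0,0,0,4,-1,0,0,0,0,0,4,-1])

```text
time: 11.05
tool_pos: [0.5516, -0.36, 0.0731]
tcp_rot: [3.124, -0.312, 0.004]
wrist_force: [0.8, -1.7, 3.9]
width: 0.34
grip_force: 25.7
```

Run:
```python
from h import *
import cv2
where(); s=readout.read_state();print(s['torque'],s['joint_torque'][5],s['tcp_rot'])
a=read_camera('side')['color'];b=read_camera('top')['color']
f=lambda t,x,y,w,k:cv2.resize(t[y:y+w,x:x+w],(400,400),interpolation=cv2.INTER_CUBIC)
cv2.imwrite('pics/s4.png',np.hstack([f(a,195,180,66,0),f(b,195,145,50,0)]))
```

```text
clamp mm [25.7 -1.2 73.1] q6 1.1541248994443252 F [ 0.8 -1.7  3.9] w 0.34021274982981453 t 11.05
[-0.37427292 -0.18293956  0.49623121] 0.43878212571144104 [ 3.12430931 -0.31234596  0.00429601]
```

View pics/s4.png

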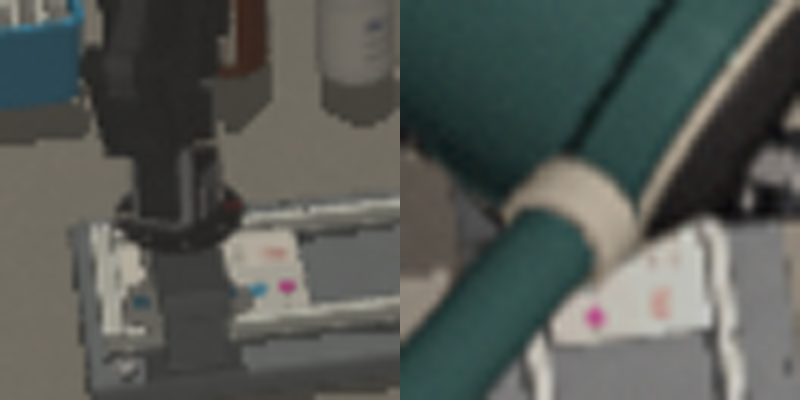

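The torque held at 0.5 N m through a further 4°, so the pads slipped on a seated screw. The card is still home in both views, with its near edge at about (290,270) on the left. Now I back off 91°.

Emit:
jog_arm(deltas=[0,0,0,0,0,-6,-1,0,0,0,0,0,-12,-1,0,0,0,0,0,-18,-1,0,0,0,0,0,-24,-1,0,0,0,0,0,-30,-1,0,0,0,0,0,-36,-1,0,0,0,0,0,-42,-1,0,0,0,0,0,-48,-1])

```text
time: 11.95
tool_pos: [0.5514, -0.3592, 0.0731]
tcp_rot: [2.981, 0.988, 0.003]
wrist_force: [2.5, 0.8, 7.4]
width: 0.339
grip_force: 25.9
```

Emit:
jog_arm(deltas=[0,0,0,0,0,-6,-1,0,0,0,0,0,-12,-1,0,0,0,0,0,-18,-1,0,0,0,0,0,-24,-1,0,0,0,0,0,-30,-1,0,0,0,0,0,-36,-1,0,0,0,0,0,-43,-1,0,0,0,0,0,-43,-1])

```text
time: 12.75
tool_pos: [0.5507, -0.3588, 0.0731]
tcp_rot: [-2.414, -2.011, -0.002]
wrist_force: [-0.4, 2.3, 8.9]
width: 0.343
grip_force: 26.1
```

Emit:
jog_arm(deltas=[0,0,0,0,0,0,-1,0,0,0,0,0,0,-1,0,0,0,0,0,0,-1,0,0,0,0,0,0,-1,0,0,0,0,0,0,-1])

```text
time: 13.25
tool_pos: [0.5507, -0.3588, 0.0731]
tcp_rot: [-2.416, -2.008, -0.002]
wrist_force: [-0.8, 2.0, 8.5]
width: 0.345
grip_force: 26.1
```

Run:
```python
from h import *
import cv2
where(); s=readout.read_state();print(s['torque'],s['grip_force'],s['tcp_rot'],'turned',np.degrees(2*(np.arctan2(s['tcp_rot'][1],s['tcp_rot'][0])-np.arctan2(-.31234596,3.12430931))))
a=read_camera('side')['color'];b=read_camera('top')['color']
f=lambda t,x,y,w,k:cv2.resize(t[y:y+w,x:x+w],(400,400),interpolation=cv2.INTER_CUBIC)
cv2.imwrite('pics/s5.png',np.hstack([f(a,195,190,50,0),f(b,195,145,70,0)]))
```

```text
clamp mm [25.1  0.2 73.1] q6 -0.4325304577307168 F [-0.8  2.   8.5] w 0.34451500034152965 t 13.25
[0.21715496 0.05628947 0.07799018] 26.084911823272705 [-2.41599853e+00 -2.00771280e+00 -1.72077958e-03] turned -269.12823089824934
```

View pics/s5.png

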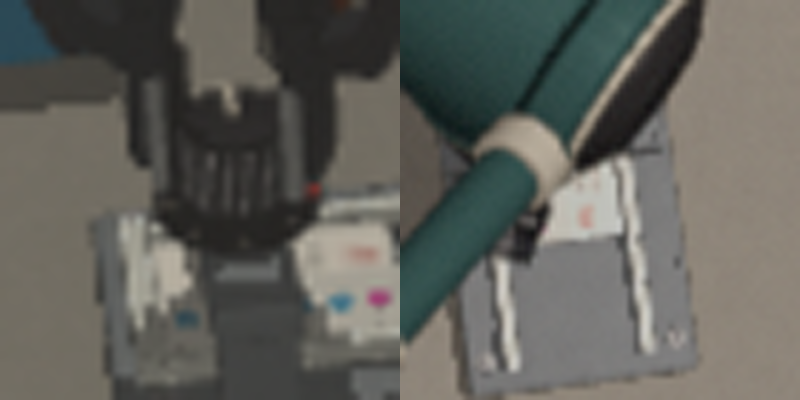

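The side view shows the white line at about (228,95), pointing away along -y to the yellow tick. The head is gripped at 26 N, the tool has turned back 91°, and the card is still home.

```bash
python3 -c "
from workcell import finish_job
print(finish_job())"
```

```text
the job is handed in; nothing more can be done
None
```

I handed the job in at about 13 s: the card is home against the end stop, and the thumbscrew was seated, backed off about 91° and is still gripped at 26 N. I moved nothing else on purpose, though I didn't re-measure the bystanders, and the hand-in returned no verdict.

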